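# Stow a reagent vial at the back of a supply drawer

## Task

We are restocking the small white supply cabinet on the bench. Pull its top drawer all the way out to its stop so that the back of the drawer comes clear, then stand the amber vial from the bench upright in the empty blue bin at the back of that drawer, setting it down rather than dropping it. Leave the drawer fully out for the vials still to come, keep the lower drawer shut, and knock nothing over.

Things in the scene. Friction and masses are not known exactly. Their poses are not given: they have to be found in the camera images.
- cabinet: white metal cabinet, fixed to the bench left of the microscope, 150 deep (its x) x 160 wide (its y) x 142 mm high, with two grey-fronted drawers. Origin: centre of its underside, on the bench. Its front faces its own -x, towards the robot; both drawers slide along its -x as they open. The lower drawer's bar handle is 34 mm above the bench
- top_drawer (a joint): travel of the top drawer in m: 0 shut, grows as it is pulled out (along the cabinet's -x), 0.136 at the stop; it may start up to 12 mm ajar. It slides with about 2.5 N of friction and stays where it is left. Front panel 80 mm high, 12 mm thick, its top edge 139 mm above the bench
- top_drawer_handle (a point): middle of the top drawer's steel bar handle: round bar, 10 mm thick, straight for 72 mm along the cabinet's y, its axis 34 mm in front of the panel (29 mm of free gap behind the bar), 117 mm above the bench. It moves with the drawer
- lower_drawer (a joint): travel of the lower drawer in m, 0 shut; it is to stay shut
- vial_mid (a point): centre, half-way up, of the amber vial with black cap standing on the open bench left of the cabinet: 57 mm high; body 23 mm across up to 46 mm above its base, cap 18 mm. z up. The open drawer is close on its -y side: fingers that close along x leave more room. Gripped in its upper half (35 to 40 mm above its base), finger ends 20 mm lower still clear the rims of bin and drawer
- bin_floor (a point): middle of the inner floor of the empty blue plastic bin, open at the top, 56 (its x) x 62 (its y) mm outside, 2 mm walls and floor, 12 mm high; it lies loose in the back row of the top drawer, on the left or on the right, and rides with the drawer. Its x lies roughly along the cabinet's x. The vial must stand inside its walls on this floor
- dish: petri dish with lid, 59 mm across, 15 mm high, lying in the other half of the back row of the top drawer; origin: centre of its underside; it stays there
- dropper_mid (a point): centre, half-way up, of the brown dropper bottle that stands on the bench behind the vial, 34 mm across, 102 mm high; a bystander
- top_drawer_back (a point): middle of the drawer floor's back row, 67 mm above the bench; moves with the drawer; at the stop it lies 40 mm in front of the cabinet body. The floor is 140 mm wide; side and back walls are 20 mm high; a 12 mm high cross rib parts the back row (83 mm deep; bin and dish side by side) from the front row (52 mm, holds a flat sterile pack)
There are look-alikes about, which are no part of the job. There is more than one size of the part that bears vial_mid; the job needs the larger.

How it is judged:
By the outcome, as a careful person would: the job done as asked, in the order asked, and still so for the second after the job is handed in, with the robot touching nothing.
It also fails if it takes over 51 s, if anything falls off the work surface, if the arm or the gripper's body presses on something with over 40 N, if the wrist force passes 120 N, or if a joint passes its speed limit or range.

## Robot

A 6-joint arm with a two-finger parallel gripper is mounted at the origin on a cart in front of the work surface, level with it; the furniture and walls round the work are solid. World frame = base frame: x ahead of the robot, y to its left, z up, the work surface at z = 0. Lengths are in m, angles in rad, forces in N, time in s.
With the tool pointing down it reaches from about 0.25 to 0.775 m from the base axis. Payload 4 kg.
Tool frame: the origin (TCP) lies midway between the tips of the shut fingers; the grasp point (between the pads) lies 19 mm behind it (arm.tcp_to_grasp is the distance from the TCP to the grasp point, in m); z points along the fingers, y is the line along which they close (so a half turn about z gives the same grasp; the last joint's range is limited). The gripper opens to 85 mm and grips with 20 to 120 N. Pads are 22 mm wide; open, the fingers measure 114 mm over their backs; the gripper's body (76 mm by 85 mm) begins 54 mm behind the grasp point. The pads swing forward as they close: fully open they stand 13 mm farther back than shut.
Start: joints at [1.08, 0.087, 1.371, -0, 1.684, -0.103], TCP at [0.208, 0.509, 0.231] pointing down, gripper open.
Joint ranges: [-3.1, 3.1], [-0.76, 2.03], [0.27, 2.55], [-1.08, 4.22], [0.17, 2.65], [-2.57, 2.57]. Speed limits (rad/s): [2.79, 2.79, 3.14, 3.14, 3.14, 3.14].

## Interface

Orientations are given as [roll, pitch, yaw] about the fixed x, y, z axes, in that order (R = Rz(yaw) Ry(pitch) Rx(roll)).
In Python, from rig import arm gives the robot as it stands. The module is installed in compiled form; this text tells all that it offers. Calls block until the motion is done:
- arm.move_pose(position, orientation): joint-space move of the TCP to a pose.
- arm.servo_line(position, feed=0.15, attitude=None, threshold=None): straight line of the TCP; attitude=None keeps the orientation; feed is the mean speed in m/s. With threshold (N) it stops when the force on the tool has changed by that much, and returns True; else False.
- arm.movej(angles): joint-space move.
- arm.command_gripper(opening, grasp_force=None): finger opening in m; grasp_force is the grip in N (None keeps the last); returns when the fingers have stopped.
- arm.sleep(seconds).
- arm.ik(position, orientation): joint angles nearest the present ones, or None.
- arm.state(): the state.
- arm.snapshot(name): name is "scene" or "top" or "wrist"; returns a dict with "img" (420x560x3 uint8, blue, green, red), "fovy" (degrees; the focal length in pixels is half the picture's height over the tangent of half this angle, whatever the lens; pixels are square), "cx", "cy" (the principal point, pixels), "k1" (the pictures are not rectified: a ray, as slopes to the right and down, at radius r is drawn at 1 + k1 r^2 times it, then the intrinsics apply), "R" (3x3) and "t" (3): a world point X has camera coordinates R X + t. Camera axes: x right, y down, z forward; pixel columns grow to the right and rows downward; lengths in m; the calibration is good to about 2 mm. A picture is of the moment at which its call begins. There is no depth.
A pose or a line that the arm cannot do raises arm.MotionError and nothing moves.
- arm.finish_job(): hands the job in; it is judged then, once.
The state is a dict: "time": time; "joint_positions": joint angles; "joint_vel": joint speeds; "joint_torque": joint torques, N m; "position": TCP position; "tool_rot": TCP orientation; "ft_force": force on the tool from outside, world axes, zero at the start; "ft_torque": the same for the moment, N m; "opening": finger opening in m; "grasp_force": force on a finger pad.
Only numpy, scipy, OpenCV 4.12 (cv2) and the standard library are available. Lean on these libraries where they do the work, as an engineer would, in place of code of your own. Each camera call takes 0.05 s, during which the arm holds its last target. There are 200 camera calls.

## Working session

There is one attempt and no reset: what is moved stays moved. The work goes in short steps, each a Python script; the robot and the scene stay as the last script left them, time stands still between calls to the robot, and variables do not carry over. Pictures are saved under pics/ and viewed, at most 10 in all, crops included, and the job is handed in when it is done.

```bash
mkdir -p pics; cat > h.py <<'E'
import numpy as np, cv2, pickle
from rig import arm
def snap(n,f):
    s=arm.snapshot(n); cv2.imwrite(f'pics/{f}.png',s['img']); pickle.dump({k:(np.array(v) if k!='img' else v) for k,v in s.items()},open(f'pics/{f}.pkl','wb')); return s
def load(f): return pickle.load(open(f'pics/{f}.pkl','rb'))
def K(s):
    f=s['img'].shape[0]/2/np.tan(np.radians(float(s['fovy']))/2); return np.array([[f,0,float(s['cx'])],[0,f,float(s['cy'])],[0,0,1]])
def ray(s,uv):
    d=cv2.undistortPoints(np.array([[uv]],float),K(s),np.array([float(s['k1']),0,0,0]))[0,0]
    R=np.array(s['R']);t=np.array(s['t']); return -R.T@t, R.T@np.array([d[0],d[1],1])
def plane(s,uv,z):
    c,d=ray(s,uv); return c+d*(z-c[2])/d[2]
def proj(s,X):
    p,_=cv2.projectPoints(np.array([X],float),cv2.Rodrigues(np.array(s['R']))[0],np.array(s['t'],float),K(s),np.array([float(s['k1']),0,0,0])); return p[0,0]
def tri(a,ua,b,ub):
    c1,d1=ray(a,ua);c2,d2=ray(b,ub);m=np.linalg.lstsq(np.c_[d1,-d2],c2-c1,rcond=None)[0]
    p,q=c1+m[0]*d1,c2+m[1]*d2; return (p+q)/2,np.linalg.norm(p-q)
E
python3 - <<'E'
from h import *
for n in("scene","top","wrist"):
    s=snap(n,n+"0"); print(n,s['fovy'],s['k1'],(-np.array(s['R']).T@s['t']).round(3))
a=np.hstack([cv2.imread(f'pics/{n}0.png') for n in("scene","top")])
st=arm.state();print(st['tool_rot'],st['time'])
E
```

```text
scene 42.135117374362885 -0.13234314350897222 [0.428 1.012 0.575]
top 52.82122226560725 -0.09092284591873913 [0.051 0.445 0.755]
wrist 64.0002604067077 0.0005261724655766411 [0.136 0.538 0.371]
[-3.13983272e+00 -1.61242480e-04  2.75380072e+00] 0.15
```

View pics/scene0.png

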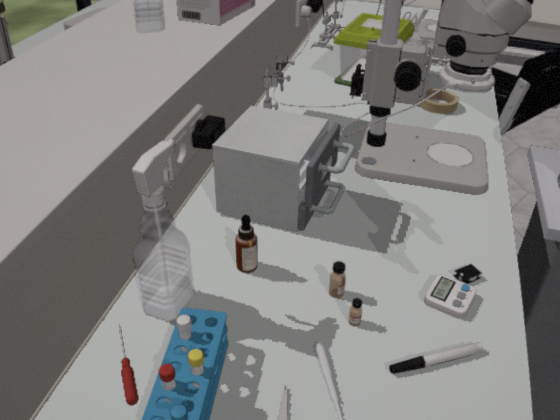

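View pics/top0.png

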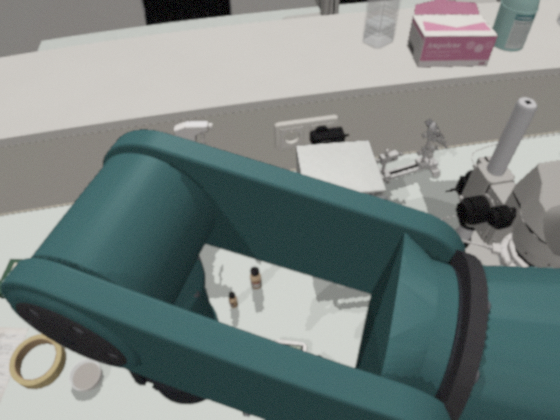

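Candidates for the vial: amber vial at scene (338,280) (larger), a smaller one at (356,312), and the dropper bottle at (247,248). The larger one is my choice. Next I check it in a close crop.

```bash
python3 - <<'E'
from h import *
s=load('scene0');t=load('top0')
c=s['img'][90:340,200:400]; cv2.imwrite('pics/crop0.png',cv2.resize(c,None,fx=2.4,fy=2.4,interpolation=3)[:600])
for n,uv in [('big',(337,296)),('small',(355,324)),('drop',(246,270))]:
    p=plane(s,uv,0);print(n,p.round(4),'top px',proj(t,p).round(0))
print(proj(s,arm.state()['position']))
E
```

```text
big [0.4897 0.4339 0.    ] top px [253. 285.]
small [0.455  0.4813 0.    ] top px [232. 304.]
drop [0.6364 0.4179 0.    ] top px [251. 228.]
[599.47656098 239.34594386]
```

View pics/crop0.png

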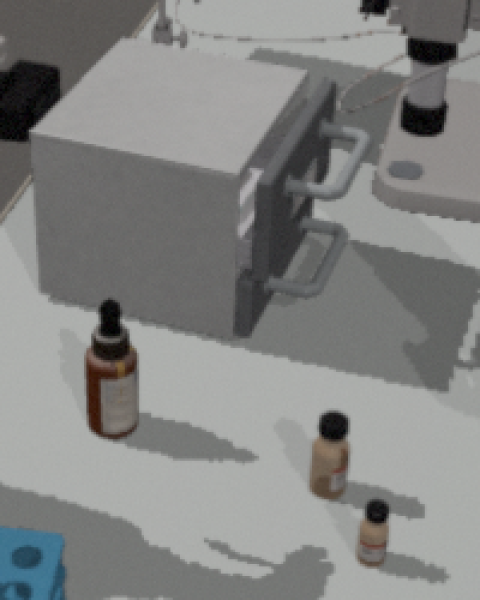

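View pics/wrist0.png

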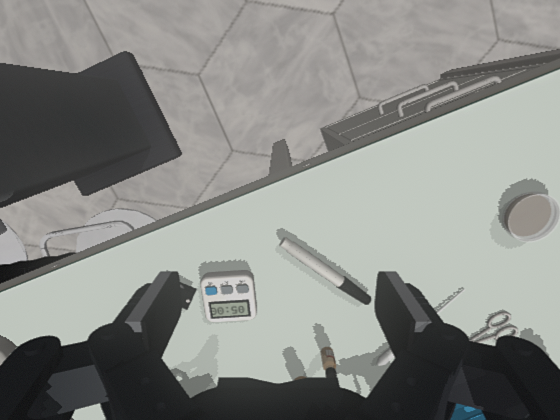

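The crop shows the larger amber vial with its black cap, at scene (337,280), and the smaller one at (356,312). The top drawer is slightly ajar and its handle bar runs from about scene (335,170) to (352,146). Next I measure the cabinet.

```bash
python3 - <<'E'
from h import *
s=load('scene0');t=load('top0')
f=lambda u,v:(200+u/2.4,90+v/2.4)
P=[plane(s,f(*c),.142)[:2] for c in [(33,133),(240,172),(308,70),(122,38)]]
for p in P: print(p.round(4), proj(t,[*p,.142]).round(0))
BL,FL,FR,BR=P
for a,b in((BL,FL),(FL,FR),(FR,BR),(BR,BL)): d=b-a;print(np.linalg.norm(d).round(4),np.degrees(np.arctan2(d[1],d[0])).round(2))
print('handle',[plane(s,f(*c),.117).round(4) for c in [(328,188),(345,163),(362,143)]])
print('hmid top',proj(t,plane(s,f(345,163),.117)))
for yaw in (0,-.1,.1):
  for rpy in ([np.pi,0,yaw],[np.pi,0,yaw+np.pi/2],[np.pi,0,yaw-np.pi/2]):
    q=arm.ik([.5,.25,.2],rpy); print(np.round(rpy,2),None if q is None else np.round(q,2))
E
```

```text
[0.7275 0.2991] [294. 146.]
[0.5826 0.3079] [305. 196.]
[0.569  0.1517] [384. 188.]
[0.716 0.141] [366. 140.]
0.1452 176.54
0.1568 -94.96
0.1474 -4.16
0.1586 85.83
handle [array([0.5303, 0.2699, 0.117 ]), array([0.525 , 0.2341, 0.117 ]), array([0.5182, 0.203 , 0.117 ])]
hmid top [349.05969481 220.15773643]
[3.14 0.   0.  ] [ 0.36  0.12  1.4  -0.    1.62  1.93]
[3.14 0.   1.57] [ 0.36  0.12  1.4  -0.    1.62  0.36]
[ 3.14  0.   -1.57] None
[ 3.14  0.   -0.1 ] [ 0.36  0.12  1.4  -0.    1.62  2.03]
[3.14 0.   1.47] [ 0.36  0.12  1.4  -0.    1.62  0.46]
[ 3.14  0.   -1.67] None
[3.14 0.   0.1 ] [ 0.36  0.12  1.4  -0.    1.62  1.83]
[3.14 0.   1.67] [ 0.36  0.12  1.4  -0.    1.62  0.26]
[ 3.14  0.   -1.47] None
```

Cabinet yaw is about -4.2°, with the handle near (0.526, 0.234). I move above it and refine from there.

```bash
python3 - <<'E'
from h import *
yaw=np.radians(85.8)
arm.move_pose([.526,.234,.20],[np.pi,0,yaw]); arm.command_gripper(.030,40)
s=snap('wrist','wrist1'); snap('scene','scene1'); st=arm.state(); print(st['time'],st['position'],st['opening'])
print('hnd',proj(s,[.526,.234,.117]),proj(s,[.560,.2315,.139]))
a=np.zeros((420,800,3),np.uint8); a[:,:560]=s['img']; c=load('scene1')['img'][90:290,240:360]; a[:400,560:800]=cv2.resize(c,None,fx=2,fy=2)
cv2.imwrite('pics/m1.png',a)
E
```

```text
2.3833 [0.52599979 0.23398832 0.19996904] 0.029925696937337078
hnd [277.4366115  216.90199255] [330.40169285 228.11838545]
```

View pics/m1.png

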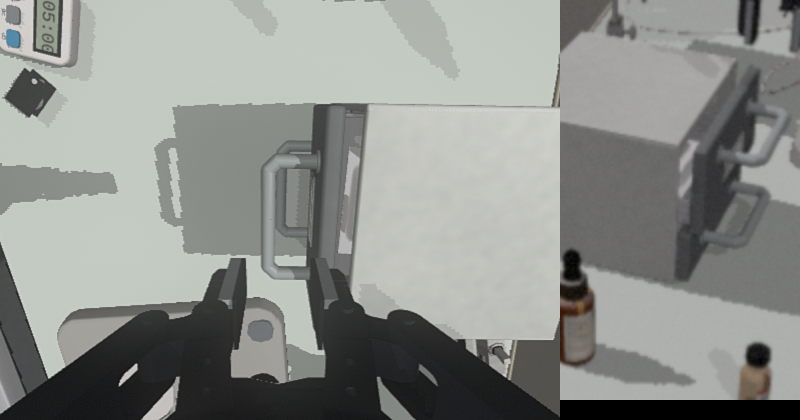

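The wrist view shows the upper bar from (269,160) to (268,272), with its middle near (269,217). The panel face is at about x=312 and the drawer is slightly ajar.

```bash
python3 - <<'E'
from h import *
s=load('wrist1')
for uv in [(268.5,165),(268.5,217),(268,268)]: print(plane(s,uv,.117).round(4))
for uv in [(316,105),(312,170),(308,235)]: print('panel',plane(s,uv,.139).round(4))
for uv in [(367,106),(358,250)]: print('cab',plane(s,uv,.142).round(4))
E
```

```text
[0.5227 0.2712 0.117 ]
[0.5197 0.2344 0.117 ]
[0.5161 0.1945 0.117 ]
panel [0.5536 0.3078 0.139 ]
panel [0.5498 0.2702 0.139 ]
panel [0.5454 0.2278 0.139 ]
cab [0.5821 0.3052 0.142 ]
cab [0.577  0.2162 0.142 ]
```

```bash
cat >> h.py <<'E'
cy=np.radians(-4.8); ux=np.array([np.cos(cy),np.sin(cy),0]); TY=cy+np.pi/2; DOWN=[np.pi,0,TY]
E
python3 - <<'E'
from h import *
arm.servo_line([.5205,.2342,.18],.1,DOWN)
print('hit',arm.servo_line([.5205,.2342,.098],.06,threshold=8), arm.state()['position'])
arm.command_gripper(0.0,40); st=arm.state(); print(st['opening'],st['grasp_force'],st['ft_force'])
p=np.array(st['position'])
if st['opening']>.006:
    print('stop',arm.servo_line(p-ux*.150,.08,threshold=20))
    st=arm.state(); q=np.array(st['position']);print((p-q)@ux,q,st['ft_force'],st['opening'],st['time'])
    snap('scene','scene2')
E
```

```text
hit False [0.52067676 0.23418282 0.09888314]
0.00851611611004499 38.936941623687744 [-0.85219498  1.09796775  2.21964045]
stop True
0.12762347966235899 [0.39337982 0.24604125 0.09799899] [ 1.81189519 -0.08576561  0.69654055] 0.008640223457778031 6.0083
```

```bash
python3 - <<'E'
from h import *
p=np.array(arm.state()['position'])
print(arm.servo_line(p-ux*.006,.03,threshold=20)); q=np.array(arm.state()['position']); print((p-q)@ux,arm.state()['ft_force'])
arm.command_gripper(.03); q=np.array(arm.state()['position'])
arm.servo_line(q+[0,0,.10],.15)
arm.move_pose([.44,.36,.24],DOWN); arm.command_gripper(.085)
w=snap('wrist','wrist3');snap('top','top3');s=snap('scene','scene3'); print(arm.state()['time'])
a=np.zeros((420,800,3),np.uint8); a[:,:560]=w['img']; a[:400,560:800]=cv2.resize(s['img'][110:310,280:400],None,fx=2,fy=2)
cv2.imwrite('pics/m3.png',a)
for n,X in [('vial',[.4897,.4339,.0]),('vialtop',[.4897,.4339,.057])]: print(n,proj(w,X),proj(load('top3'),X))
E
```

```text
True
-0.00023506327515248146 [1.33357035 0.82797108 0.62623061]
8.775
vial [317.50965935 101.0380734 ] [253.33079396 285.032172  ]
vialtop [324.54696624 100.95045253] [251.20714396 270.17603102]
```

View pics/m3.png

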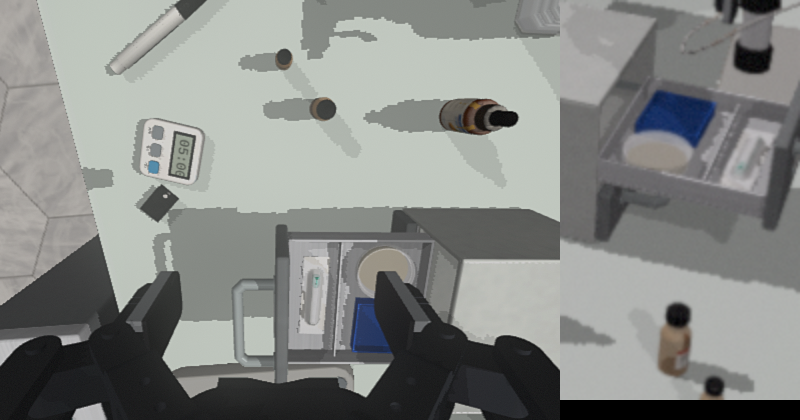

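View pics/top3.png

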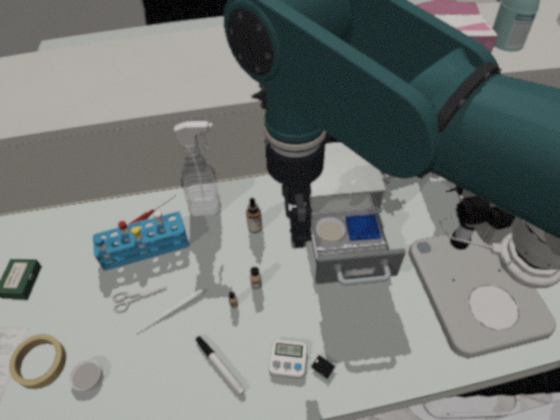

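Wrist view: the drawer is open with the dish at (386,268) and the bin on the right at (367,322). The vial cap is at (323,106), the small vial at (284,58) and the dropper at (480,116). The top view confirms the bin centre at about (363,228). Next I measure the bin and the vial cap.

```bash
python3 - <<'E'
from h import *
def blue(s,box):
    x0,y0,x1,y1=box; h=cv2.cvtColor(s['img'],cv2.COLOR_BGR2HSV); m=cv2.inRange(h,(108,130,40),(130,255,255)); k=np.zeros_like(m);k[y0:y1,x0:x1]=m[y0:y1,x0:x1]
    return max(cv2.findContours(k,0,1)[0],key=cv2.contourArea)[:,0]
for n,b in (('top3',(330,200,400,260)),('scene3',(300,130,360,190))):
    s=load(n);c=blue(s,b); 
    for z in (.079,):
        P=np.array([plane(s,p,z)[:2] for p in c]); r=cv2.minAreaRect((P*1000).astype(np.float32)); print(n,z,np.round(r[0],1),np.round(r[1],1),round(r[2],1),'median',c.mean(0).round(0))
w=load('wrist3'); g=w['img'][90:125,300:345].max(2); m=(g<75).astype(np.uint8)
c=max(cv2.findContours(m,0,1)[0],key=cv2.contourArea)[:,0]; (u,v),r=cv2.minEnclosingCircle(c); print(u+300,v+90,r)
print('cap',plane(w,(u+300,v+90),.055))
print('back row centre pred', (np.array([.3934,.246,0])+ux*(.034+.012+.052+.083/2+.006)))
for z in (.019,.16): print(arm.ik([.49,.434,z],DOWN))
for y in (cy+np.pi,cy): print(arm.ik([.53,.2,.09],[np.pi,0,y]))
E
```

```text
top3 0.079 [531.7 200.2] [60.3 58.4] 83.3 median [362. 227.]
scene3 0.079 [537.3 206.7] [73.9 57.4] 83.2 median [338. 168.]
325.5 109.0 9.708344459533691
cap [0.49055899 0.42667664 0.055     ]
back row centre pred [0.53838971 0.23382487 0.        ]
[ 6.38288451e-01  4.37151035e-01  1.37139140e+00 -4.44089210e-16
  1.33305021e+00  7.22064255e-01]
[ 6.38288451e-01  3.41640603e-01  1.20948678e+00 -4.44089210e-16
  1.59046527e+00  7.22064255e-01]
[ 0.26075459  0.19286592  1.53674511  0.          1.41198163 -1.22626594]
[ 2.60754586e-01  1.92865915e-01  1.53674511e+00 -4.44089210e-16
  1.41198163e+00  1.91532672e+00]
```

```bash
python3 - <<'E'
from h import *
V=np.array([.490,.4258])
arm.move_pose([*V,.15],DOWN); arm.command_gripper(.055)
print('hit',arm.servo_line([*V,.019],.08,threshold=8))
arm.command_gripper(0,30); st=arm.state(); print(st['opening'],st['grasp_force'],st['position'],st['ft_force'])
if st['opening']>.015:
    arm.servo_line([*V,.26],.12); print(arm.state()['opening'])
    B=np.array([.532,.203])
    arm.move_pose([.46,.22,.26],[np.pi,0,cy+np.pi])
    w=snap('wrist','wrist4'); s=snap('scene','scene4'); print(arm.state()['time'],arm.state()['opening'],proj(s,[.46,.22,.279]))
    print('bin exp',proj(w,[*B,.079]))
    u,v=proj(s,[.46,.22,.26]).astype(int); print(u,v)
    u=min(max(u-60,0),440); v=max(v-60,0)
    a=np.zeros((420,800,3),np.uint8); a[:,:560]=w['img']; c=cv2.resize(s['img'][v:v+200,u:u+120],None,fx=2,fy=2); a[:c.shape[0],560:]=c
    cv2.imwrite('pics/m4.png',a)
E
```

```text
hit False
0.021917122113337004 29.42006081342697 [0.49022333 0.42594448 0.01943807] [-0.61394839 -0.48333979  1.35324037]
0.02204787216321719
15.8083 0.022188619696881125 [396.94750581  66.76301973]
bin exp [267.86057356 252.6527984 ]
395 78
```

View pics/m4.png

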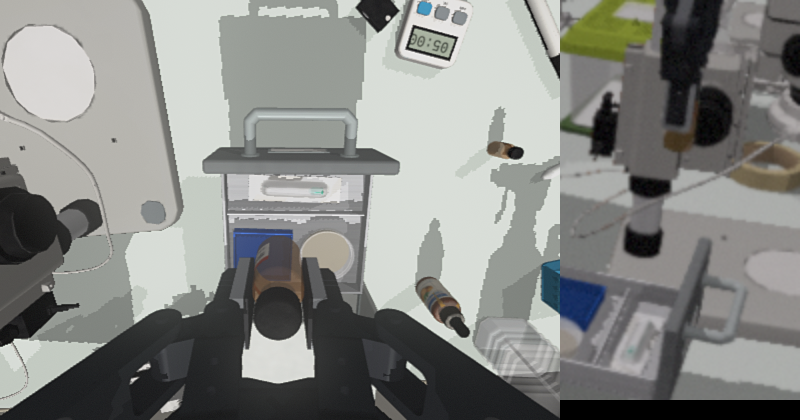

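The vial is held upright between the pads. The bin's front rim runs from (234,230) to (293,230) in the wrist view, and the dish is at (325,257).

```bash
python3 - <<'E'
from h import *
w=load('wrist4')
L,R=[plane(w,p,.079) for p in((233.5,230),(293,229.5))]; print(L,R,np.linalg.norm(L-R)); print('ctr',(L+R)/2+ux*.028)
C,_=plane(w,(325.5,258),.082),0; print('dish',C)
A,B=[plane(w,p,.139) for p in((204,160),(399,160))]; print('panel',A,B)
E
```

```text
[0.50367958 0.17017182 0.079     ] [0.50820645 0.23112265 0.079     ] 0.061118710041930535
ctr [0.53384482 0.19830425 0.079     ]
dish [0.54171373 0.26274525 0.082     ]
panel [0.42083632 0.16480425 0.139     ] [0.43351794 0.31685803 0.139     ]
```

```bash
python3 - <<'E'
from h import *
D=[np.pi,0,cy+np.pi]
arm.servo_line([.533,.199,.22],.15,D)
arm.servo_line([.533,.199,.105],.08)
arm.sleep(.3)
print('touch',arm.servo_line([.533,.199,.085],.015,threshold=4)); st=arm.state(); print(st['position'],st['ft_force'],st['opening'])
arm.sleep(.3); arm.command_gripper(.031); print(arm.state()['opening'])
p=np.array(arm.state()['position']); arm.servo_line(p+[0,0,.12],.08)
arm.move_pose([.36,.30,.30],D)
w=snap('wrist','wrist5');t=snap('top','top5');s=snap('scene','scene5');print(arm.state()['time'])
a=np.zeros((600,800,3),np.uint8)
a[:400,:400]=cv2.resize(s['img'][110:310,260:460],None,fx=2,fy=2); a[:400,400:]=cv2.resize(t['img'][150:350,230:430],None,fx=2,fy=2)
a[400:,:267]=cv2.resize(w['img'],(267,200)); cv2.imwrite('pics/m5.png',a)
E
```

```text
touch True
[0.53294577 0.19900271 0.08836771] [ 0.04212805 -0.51599743  5.57822111] 0.022272725928631613
0.030813795296433275
22.675
```

View pics/m5.png

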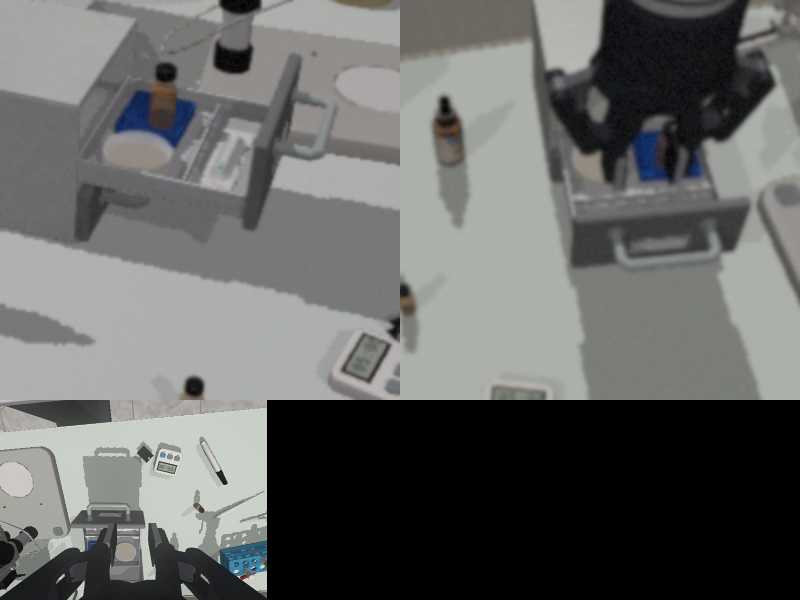

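The scene crop shows the vial upright in the bin at about (163,97), with the lower drawer shut and the dish in place. I check the drawer has not shifted, then hand in.

```bash
python3 - <<'E'
from h import *
a,b=[cv2.cvtColor(load(n)['img'][130:230,375:430],6).astype(np.float32) for n in('scene3','scene5')]
d=cv2.phaseCorrelate(a,b); print(d,np.abs(a-b).mean())
if np.hypot(*d[0])<.5: print(arm.finish_job())
E
```

```text
((0.05072340389702035, -0.025186899195325907), 0.9891614635785421) 3.2776363
the job is handed in; nothing more can be done
None
```

I pulled the top drawer out to its stop, stood the larger amber vial upright in the blue bin and handed the job in at about 23 s; the last pictures showed the drawer still fully out, the lower drawer shut and nothing knocked over.

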